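Hang an off-centre coral carrier level on the weighing pin

TASK

Take the grey coral carrier plate out of its white rack and hang it on the pin of the weighing stand by whichever of its five holes makes it hang most nearly level, pushed fully home against the collar. The weigh cell behind the pin is delicate, so feel your way gently and never load it with more than about a kilogram; then let go, leave the plate hanging still, and do not disturb the tub or the other things around.

Things in the scene. Friction and masses are not known exactly. Their poses are not given: they have to be found in the camera images.
- carrier: grey plastic plate, 6 mm thick, standing upright in the rack. Origin: centre of the middle hole, mid thickness; x along the hole axes (the thickness), y along the row, z up. Five 8 mm through holes in a row at y = -26, -13, 0, 13, 26 mm, z = 0. Below z = -25 mm the plate is 136 mm wide; lower edge z = -100 mm; clamp and coral hang to z = -175 mm, 32 mm either way in x, 0.35 kg in all.
- grip_edge (a point): middle of the carrier's straight top edge, 30 mm above the row of holes. The edge is straight over 80 mm (y = -40 to +40 mm) and 6 mm thick: grip it here from above, across the thickness, tips at most 20 mm below the edge so that they stay above the holes.
- clamp (a joint): place of the tightened clamp with its coral fragment along the carrier's y axis, m, 0 under the middle hole, -0.038 to 0.038; together 230 g. The plate alone is 120 g (hidden, within 10 per cent) and balances at y = 0, so the whole balances at y = 0.66 times this value, about 90 mm below the row. Only some 60 N would shift the clamp.
- stand: fixed weighing stand: grey base plate, rod (at x = 30 mm, top 336 mm high) with a blue boss, a small sprung weigh cell (front at x = -32 mm, 20 mm wide, up to 10 mm above the pin) and a level steel pin pointing to -x. Origin on the worktop in the pin's plane: y = 0 is the pin's axis; z up. At most 12 N on it in any direction, from plate or fingers.
- pin_foot (a point): point on the worktop level straight below the place where the plate's mid thickness belongs, 59 mm to -x of the stand's origin. Pin: 5 mm thick, round tip 33 mm before this point; collar, 16 mm across, 3 mm behind it. Pin height varies: its axis is 255 to 295 mm above this point, not measured; find it by touch or sight. It gives way vertically, 1 mm per 6 N; sideways it is rigid.
- rack: fixed white rack that holds the carrier: base 90 x 180 x 10 mm, two uprights 126 mm high at y = +70 and -70 mm with grooves 8 mm wide, 36 mm deep, open at the top, in which the plate's ends stand. Origin: centre of the underside; y runs along the plate. Lift the carrier straight up 45 mm or more to free it; the coral hangs between the uprights.
- tub: clear plastic tub, 118 x 198 x 66 mm, standing under the pin; origin at the centre of its underside. Bystander.
- dish: petri dish with sand, 90 mm across, 15 mm high. Bystander.
- bottle: white sample bottle with blue cap, 58 mm across, 125 mm high. Bystander.
- forceps: steel forceps lying flat, 124 mm long. Bystander.

How it is judged (in metres and radians):
On the way:
1. the carrier has been lifted clear of its rack (contact force between carrier and rack below 0.05 N and z of carrier in the frame of rack above 0.23 m), for 0.2 s.
At the end, for the whole second after the job is handed in: The carrier hangs at rest on the pin by a hole, mid thickness within 5 mm of its place against the collar, its row of holes level within 6 degrees, the plate plumb and square to the pin within 8 degrees, carried by the stand (over 1.5 N), moving under 30 mm/s and 0.3 rad/s (contact force between carrier and stand above 1.5 N and x of carrier in the frame of stand between -0.064 and -0.054 m and height (world z) of carrier between 0.235 and 0.3 m and angle between carrier's own y axis and vertical between 1.466 and 1.676 rad and angle between carrier's own z axis and vertical below 0.14 rad and angle between the x axis of carrier and the x axis of stand, either way round below 0.15 rad and linear speed of carrier below 0.03 m/s and angular speed of carrier below 0.3 rad/s); the robot touches nothing.
It fails at once if more than 12 N on the weighing stand (contact force between stand and anything else above 12 N).
It fails at once if tub shifted by more than 15 mm (distance of tub from where it was at the start of the episode above 0.015 m).
It fails at once if a bystander moved by more than 10 mm (distance of any of dish, bottle, forceps from where it was at the start of the episode above 0.01 m).
It also fails if it takes over 64 s, if anything falls off the work surface, if the arm or the gripper's body presses on something with over 40 N, if the wrist force passes 120 N, or if a joint passes its speed limit or range.

ROBOT

A 6-joint arm with a two-finger parallel gripper is mounted at the origin on a cart in front of the work surface, level with it; the furniture and walls round the work are solid. World frame = base frame: x ahead of the robot, y to its left, z up, the work surface at z = 0. Lengths are in m, angles in degrees, forces in N, time in s.
With the tool pointing down it reaches from about 0.275 to 0.875 m from the base axis. Payload 12.5 kg.
Tool frame: the origin (TCP) lies midway between the tips of the shut fingers; the grasp point (between the pads) lies 19 mm behind it (manip.tcp_to_grasp is the distance from the TCP to the grasp point, in m); z points along the fingers, y is the line along which they close (so a half turn about z gives the same grasp; the last joint's range is limited). The gripper opens to 85 mm and grips with 20 to 120 N. Pads are 22 mm wide; open, the fingers measure 114 mm over their backs; the gripper's body (76 mm by 85 mm) begins 54 mm behind the grasp point. The pads swing forward as they close: fully open they stand 13 mm farther back than shut.
Start: joints at [-81.222, 20.094, 94.641, -0, 65.266, -4.847], TCP at [0.13, -0.535, 0.231] pointing down, gripper open.
Joint ranges: [-157.81, 157.81], [-45, 120.19], [0.68, 151.7], [-89.99, 269.99], [4.06, 180], [-164.3, 164.3]. Speed limits (degrees/s): [127.2, 127.2, 159.86, 180, 180, 180].

INTERFACE

Orientations are given as a 3x3 rotation matrix whose columns are the frame's x, y, z axes.
In Python, from station import manip, cams, close_job gives the robot as it stands. Calls block until the motion is done:
- manip.goto(position, orientation): joint-space move of the TCP to a pose.
- manip.move_straight(position, ori=None, rate=0.15, threshold=None): straight line of the TCP; ori=None keeps the orientation; rate is the mean speed in m/s. With threshold (N) it stops when the force on the tool has changed by that much, and returns True; else False.
- manip.goto_joints(angles): joint-space move.
- manip.move_gripper(opening, strength=None): finger opening in m; strength is the grip in N (None keeps the last); returns when the fingers have stopped.
- manip.wait(seconds).
- manip.ik(position, orientation): joint angles nearest the present ones, or None.
- cams.grab_frame(name): name is "side" or "top"; returns the picture (400x640x3 uint8, red, green, blue); there is no depth.
- cams.camera_model(name): a dict with "fx", "fy", "cx", "cy" (pixels), "camera_from_world" (4x4, takes a point from world to camera coordinates). Camera axes: x right, y down, z forward; pixel columns grow to the right and rows downward; lengths in m; the calibration is good to about 2 mm. A picture is of the moment at which its call begins. camera_model takes no time and is no camera call.
A pose or a line that the arm cannot do raises manip.PlanningError and nothing moves.
- close_job(): hands the job in; it is judged then, once.
Readings, each from a call of its own:
- manip.get_t(): time.
- manip.get_qpos(): joint angles.
- manip.get_joint_velocities(): joint speeds.
- manip.get_joint_torque(): joint torques, N m.
- manip.get_position(): TCP position.
- manip.get_orientation(): TCP orientation.
- manip.get_ft_force(): force on the tool from outside, world axes, zero at the start.
- manip.get_moment(): the same for the moment, N m.
- manip.get_width(): finger opening in m.
- manip.get_grasp_force(): force on a finger pad.
Only numpy, scipy, OpenCV 4.12 (cv2) and the standard library are available. Lean on these libraries where they do the work, as an engineer would, in place of code of your own. Each camera call takes 0.05 s, during which the arm holds its last target. There are 200 camera calls.

## Working session

There is one attempt and no reset: what is moved stays moved. The work goes in short steps, each a Python script; the robot and the scene stay as the last script left them, time stands still between calls to the robot, and variables do not carry over. Pictures are saved under pics/ and viewed, at most 10 in all, crops included, and the job is handed in when it is done.

```bash
mkdir -p pics; ls; python3 - <<'E'
from station import manip,cams
import cv2,numpy as np
for n in("side","top"):
    cv2.imwrite(f"pics/{n}0.png",cams.grab_frame(n)[:,:,::-1])
    m=cams.camera_model(n);E=np.array(m["camera_from_world"]);print(n,m["fx"],m["fy"],m["cx"],m["cy"],E.round(4).tolist(),(-E[:3,:3].T@E[:3,3]).round(3))
print(manip.get_t(),manip.get_orientation(),manip.tcp_to_grasp)
E
```

```text
pics
side 481.88847173950415 481.88847173950415 323.71493666555233 196.0699152284029 [[-0.9984, -0.0562, -0.0079, 0.539], [-0.0202, 0.481, -0.8765, 0.0776], [0.0531, -0.8749, -0.4814, 1.3482], [0.0, 0.0, 0.0, 1.0]] [0.468 1.173 0.721]
top 458.04388533441147 458.04388533441147 313.6307663910764 199.38532598628166 [[0.0036, -1.0, -0.0048, 0.082], [-0.9941, -0.0031, -0.1084, 0.5119], [0.1084, 0.0051, -0.9941, 1.337], [0.0, 0.0, 0.0, 1.0]] [0.364 0.077 1.385]
0.1 [[ 9.71854855e-01  2.35580353e-01 -1.92783199e-04]
 [ 2.35580425e-01 -9.71854314e-01  1.02723889e-03]
 [ 5.46401159e-05 -1.04374305e-03 -9.99999454e-01]] 0.0187
```

View pics/side0.png

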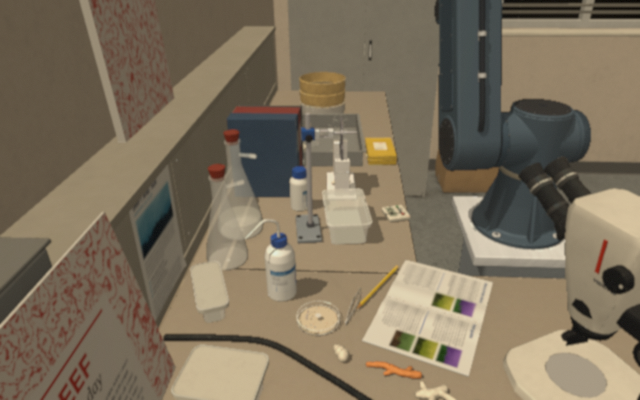

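View pics/top0.png

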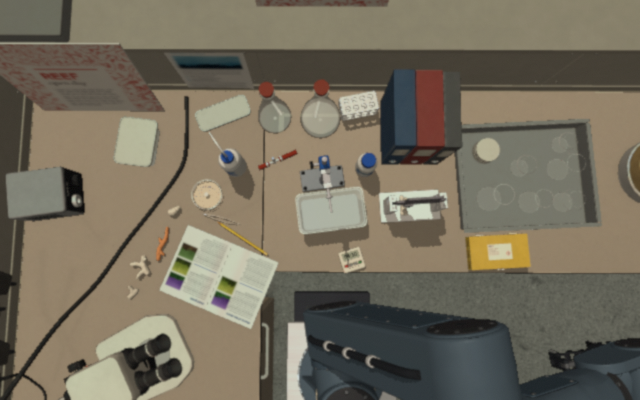

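The top view shows the stand at about (325,170), the tub at (332,211) and the rack with the plate at (413,205). The side view shows the pin at about (335,133) and the plate at (342,165). I'll enlarge both.

```bash
python3 - <<'E'
import cv2
a=cv2.imread("pics/top0.png")[145:245,290:455];cv2.imwrite("pics/topc.png",cv2.resize(a,None,fx=4.8,fy=4.8,interpolation=cv2.INTER_CUBIC))
a=cv2.imread("pics/side0.png")[115:250,285:390];cv2.imwrite("pics/sidec.png",cv2.resize(a,None,fx=4.4,fy=4.4,interpolation=cv2.INTER_CUBIC))
E
```

```text
(no output)
```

View pics/topc.png

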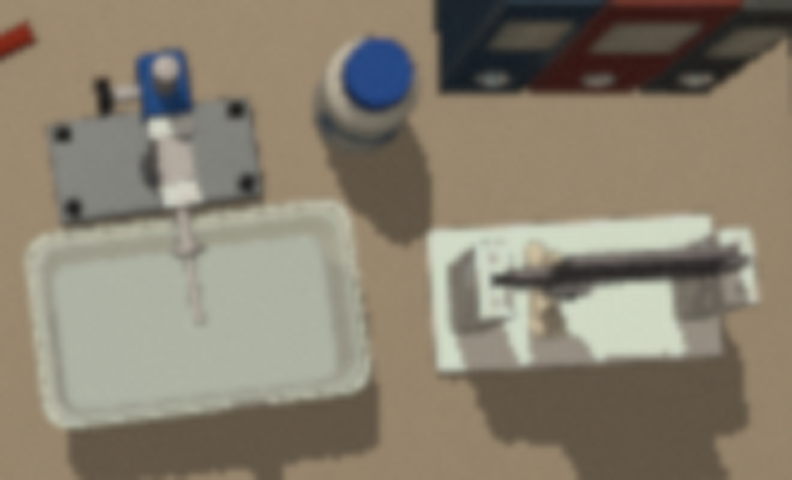

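View pics/sidec.png

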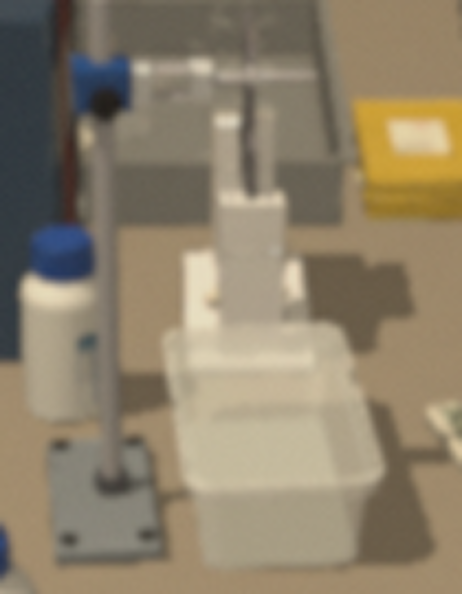

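The crops give the pin tip at top crop (201,323) and side crop (315,75), and the cell front at top crop (183,205) and side crop (210,72). The rack base corners are at about (428,232), (712,216), (440,372) and (722,355). The coral is near the left end, at about (540,290).

```bash
cat > h.py <<'E'
import numpy as np
from station import manip,cams
def ray(n,u,v):
    m=cams.camera_model(n);E=np.array(m["camera_from_world"]);R=E[:3,:3]
    d=R.T@np.array([(u-m["cx"])/m["fx"],(v-m["cy"])/m["fy"],1]);return -R.T@E[:3,3],d
def atz(n,u,v,z):
    c,d=ray(n,u,v);return c+d*(z-c[2])/d[2]
def tri(a,b):
    (c1,d1),(c2,d2)=ray("top",*a),ray("side",*b)
    s=np.linalg.lstsq(np.c_[d1,-d2],c2-c1,rcond=None)[0];p,q=c1+s[0]*d1,c2+s[1]*d2
    return (p+q)/2,np.linalg.norm(p-q)
T=lambda u,v:(290+u/4.8,145+v/4.8)
S=lambda u,v:(285+u/4.4,115+v/4.4)
E
python3 - <<'E'
from h import *
np.set_printoptions(precision=4,suppress=True)
print("tip",tri(T(201,323),S(315,75)));print("cell",tri(T(183,205),S(210,72)))
for p in[(428,232),(712,216),(440,372),(722,355)]:print("rackbase",atz("top",*T(*p),.01))
for p in[(495,278),(745,258)]:print("plate ends z.165",atz("top",*T(*p),.165))
for p in[(560,267),(705,257)]:print("edge z.22",atz("top",*T(*p),.22))
for z in(.02,.06,.1):print("coral",z,atz("top",*T(542,290),z))
for p in[(50,127),(240,100),(262,190),(65,222)]:print("standbase",atz("top",*T(*p),.01))
for p in[(26,245),(350,202),(55,425),(370,375)]:print("tub",atz("top",*T(*p),.066))
E
```

```text
tip (array([0.453 , 0.0382, 0.2815]), np.float64(0.0005045800941478453))
cell (array([0.5122, 0.0474, 0.286 ]), np.float64(0.0005077242092575283))
rackbase [ 0.5326 -0.1142  0.01  ]
rackbase [ 0.5432 -0.293   0.01  ]
rackbase [ 0.4444 -0.1206  0.01  ]
rackbase [ 0.4556 -0.297   0.01  ]
plate ends z.165 [ 0.4878 -0.1297  0.165 ]
plate ends z.165 [ 0.4994 -0.2691  0.165 ]
edge z.22 [ 0.4882 -0.155   0.22  ]
edge z.22 [ 0.4938 -0.2322  0.22  ]
coral 0.02 [ 0.4951 -0.1833  0.02  ]
coral 0.06 [ 0.4913 -0.1757  0.06  ]
coral 0.1 [ 0.4874 -0.1681  0.1   ]
standbase [0.5988 0.1243 0.01  ]
standbase [0.6165 0.0039 0.01  ]
standbase [ 0.5589 -0.0098  0.01  ]
standbase [0.5382 0.1144 0.01  ]
tub [0.517  0.1364 0.066 ]
tub [ 0.5438 -0.0595  0.066 ]
tub [0.4086 0.1181 0.066 ]
tub [ 0.4392 -0.0706  0.066 ]
```

```bash
cat >> h.py <<'E'
np.set_printoptions(precision=4,suppress=True)
def ori(yaw,sg=1):
    a=np.radians(yaw);y=sg*np.array([np.cos(a),np.sin(a),0]);z=np.array([0,0,-1.]);return np.c_[np.cross(y,z),y,z]
def ft(): return np.array(manip.get_ft_force()),np.array(manip.get_moment())
E
python3 - <<'E'
from h import *
for sg in(1,-1):
    for p,a in(((.493,-.202,.3),4),((.44,.02,.33),8.8)):
        q=manip.ik(p,ori(a,sg));print(sg,None if q is None else np.array(q))
q1,q2=[np.array(manip.ik((.493,-.202,.3),ori(4,s))) for s in(1,-1)]
sg=1 if abs(q1[5])<abs(q2[5]) else -1
print(sg)
manip.goto((.493,-.202,.30),ori(4,sg));print(manip.get_t(),ft())
manip.move_straight((.493,-.202,.204),rate=.1,threshold=8)
print(manip.get_t(),manip.get_position(),ft())
import cv2
a=[cams.grab_frame(n)[:,:,::-1] for n in("side","top")]
a=[cv2.resize(a[0][90:215,300:400],(400,500),interpolation=2),cv2.resize(a[1][155:255,360:440],(400,500),interpolation=2)]
cv2.imwrite("pics/grip.png",np.hstack(a))
E
```

```text
1 [-27.2877  14.6556  92.1085  -0.      73.236  -31.2877]
1 [ -3.4576   2.9233 101.7771  -0.      75.2996 -12.2576]
-1 [-27.2877  14.6556  92.1085  -0.      73.236  148.7123]
-1 None
1
1.9083 (array([-0.4144, -0.7404,  0.2921]), array([0.0206, 0.0104, 0.0448]))
3.0167 [ 0.4933 -0.2022  0.2046] (array([-0.4556,  0.2212, -0.2897]), array([-0.0069,  0.0499, -0.0267]))
```

View pics/grip.png

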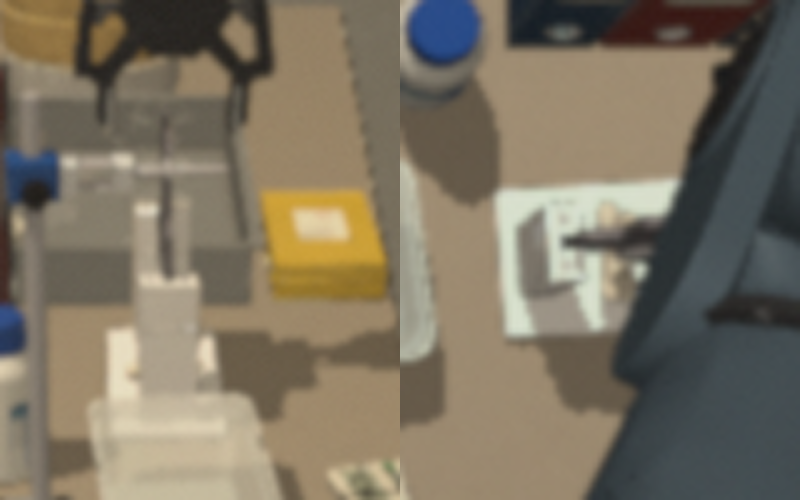

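The open finger tips in the side view are at columns 102 and 240. They straddle the plate at about 167, so it is centred. Next I close gently, check, lift and weigh.

```bash
cat >> h.py <<'E'
def avg(n=15):
    F=[]
    for _ in range(n): F.append(np.r_[ft()]);manip.wait(.02)
    return np.mean(F,0),np.std(F,0)
E
python3 - <<'E'
from h import *
b,s=avg();print("base",b,s,manip.get_t())
manip.move_gripper(0.0,20);print("w",manip.get_width(),manip.get_grasp_force(),manip.get_t())
a,_=avg(10);print("closed",a-b)
if abs((a-b)[:3]).max()<25:
    manip.move_gripper(0.0,80)
    manip.move_straight(np.array([.493,-.202,.204+.058]),rate=.08)
    manip.wait(.3);c,s=avg(20);print("lifted",c-b,s,manip.get_position(),manip.get_width(),manip.get_t())
    import cv2
    cv2.imwrite("pics/l_side.png",cams.grab_frame("side")[:,:,::-1]);cv2.imwrite("pics/l_top.png",cams.grab_frame("top")[:,:,::-1])
E
```

```text
base [-0.034   0.1051  0.1181  0.0063 -0.014   0.0046] [0.5303 0.4823 0.3923 0.0323 0.0228 0.0412] 3.3667
w 0.005584466622157344 22.793993971135933 4.0667
closed [ 2.277   0.0623 -1.      0.0664 -0.6358 -0.0748]
lifted [ 0.0731 -0.2402 -3.4456 -0.0408  0.019  -0.0199] [0.5475 0.5733 0.3636 0.0273 0.0305 0.0292] [ 0.493 -0.202  0.262] 0.003890016102216364 5.9583
```

```bash
cat >> h.py <<'E'
YAW=8.8;a_=np.radians(YAW);xs=np.array([np.cos(a_),np.sin(a_),0]);ys=np.array([-np.sin(a_),np.cos(a_),0]);zs=np.array([0,0,1.])
TIP=np.array([.453,.0382,.2815]);O=ori(YAW)
def P(x,y,z): return TIP+x*xs+y*ys+z*zs      # stand axes, from nominal pin tip
def loc(): d=np.array(manip.get_position())-TIP;return np.array([d@xs,d@ys,d[2]])
E
python3 - <<'E'
from h import *
manip.move_straight((.493,-.202,.3455),rate=.12)
manip.goto(P(.012,-.09,.064),O);manip.wait(.3)
m,s=avg(80);print("hold",m,"com dy",m[3:]@xs/m[2],manip.get_t())
r=manip.move_straight(P(.012,-.055,.064),rate=.010,threshold=3)
print("side touch",r,loc(),avg(6)[0][:3],manip.get_t())
x,y,z=loc()
manip.move_straight(P(.012,y-.01,.064),rate=.06)
import cv2
cv2.imwrite("pics/t_side.png",cams.grab_frame("side")[:,:,::-1]);cv2.imwrite("pics/t_top.png",cams.grab_frame("top")[:,:,::-1])
E
```

```text
hold [-0.0486 -0.0738 -3.4005 -0.0265 -0.005  -0.0016] com dy 0.007924226139193278 9.2083
side touch True [ 0.0118 -0.0646  0.0636] [ 1.0264 -3.1729 -1.4032] 11.625
```

Side touch found the plate centre about 6 mm to -y of the TCP. The balance point is then about +14 mm, so I'll use the +13 hole. Next I touch the pin with the lower edge to get its height, backing off first so the coral clears the pin.

```bash
python3 - <<'E'
from h import *
manip.move_straight(P(-.05,-.085,.08),rate=.2)
manip.move_straight(P(-.05,.051,.1245),rate=.2)
manip.move_straight(P(.012,.051,.1245),rate=.12)
manip.wait(.2)
r=manip.move_straight(P(.012,.051,.108),rate=.010,threshold=3)
print("z touch",r,loc(),avg(6)[0][:3],manip.get_t())
z=loc()[2]
manip.move_straight(P(.012,.051,z+.01),rate=.06)
manip.move_straight(P(-.05,.051,z+.01),rate=.15)
print(manip.get_t())
E
```

```text
z touch True [0.0119 0.0512 0.1155] [0.1588 1.242  2.2062] 15.3
16.1917
```

```bash
python3 - <<'E'
from h import *
manip.move_straight(P(-.05,-.0071,.0139),rate=.2)
manip.move_straight(P(-.012,-.0071,.0139),rate=.1)
manip.wait(.2);b=avg(10)[0][:3]
r=manip.move_straight(P(.040,-.0071,.0139),rate=.014,threshold=3)
print("insert",r,loc());f=avg(10)[0][:3]-b;print(f@xs,f@ys,f[2],manip.get_t())
import cv2
cv2.imwrite("pics/i_side.png",cams.grab_frame("side")[:,:,::-1]);cv2.imwrite("pics/i_top.png",cams.grab_frame("top")[:,:,::-1])
s=cv2.imread("pics/i_side.png")[80:220,290:390];t=cv2.imread("pics/i_top.png")[145:245,290:390]
cv2.imwrite("pics/ins.png",np.hstack([cv2.resize(s,(400,560),interpolation=2),cv2.resize(t,(400,560),interpolation=2)]))
E
```

```text
insert True [ 0.0336 -0.0071  0.0133]
1.4581090636690897 -0.7270898087193232 3.054790330666708 20.875
```

View pics/ins.png

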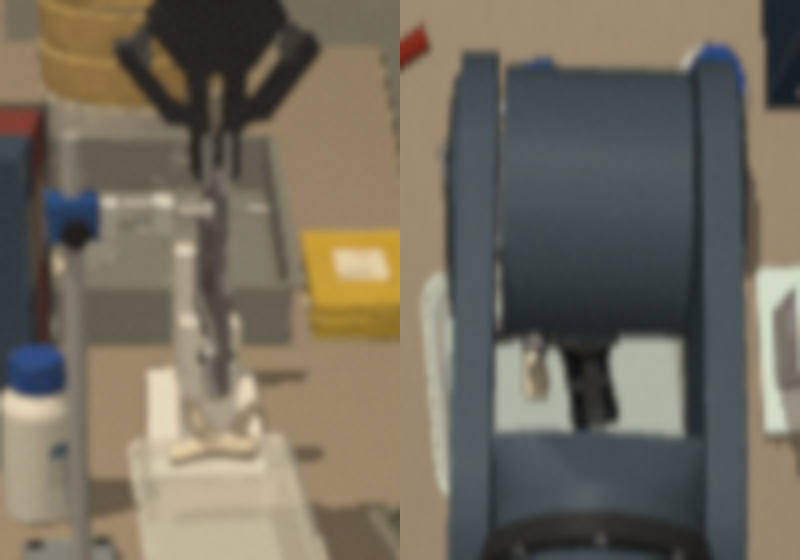

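The side crop shows the pin through the plate, with its tip out at (268,208) and the collar just behind the plate at about (190,208). The upward force is 3 N, so the hole's top edge rides on the pin. I'll ease up a little and push on gently.

```bash
python3 - <<'E'
from h import *
manip.move_straight(P(.0330,-.0071,.0143),rate=.02)
f=avg(12)[0][:3];print("rest",f@xs,f@ys,f[2],loc())
r=manip.move_straight(P(.042,-.0071,.0143),rate=.010,threshold=3)
print("push",r,loc());f=avg(12)[0][:3];print(f@xs,f@ys,f[2],manip.get_t())
E
```

```text
rest -0.05617635185988755 -0.4501724067485662 -3.2333589534766642 [ 0.0328 -0.0071  0.0141]
push True [ 0.0335 -0.0071  0.0135]
0.94998571166154 -0.7506200650416225 -1.190284003708576 21.975
```

```bash
python3 - <<'E'
from h import *
z=.0135
for i in range(8):
    f=avg(10)[0][:3]
    print(round(f@xs,2),round(f@ys,2),round(f[2],2),loc())
    if f[2]>-.4: break
    z-=.0002 if f[2]>-1.5 else .0004
    manip.move_straight(P(.0335,-.0071,z),rate=.01)
manip.move_gripper(.020,20)
print(manip.get_width(),loc(),manip.get_t())
manip.wait(.3)
manip.move_straight(loc()@np.c_[xs,ys,zs].T+TIP+np.array([0,0,.09]),rate=.05)
print(manip.get_t())
import cv2
cv2.imwrite("pics/r_side.png",cams.grab_frame("side")[:,:,::-1])
manip.move_straight(P(-.12,-.007,.12),rate=.2)
manip.goto(P(-.13,-.25,.12),O)
manip.wait(1)
print(manip.get_t())
cv2.imwrite("pics/e_side.png",cams.grab_frame("side")[:,:,::-1]);cv2.imwrite("pics/e_top.png",cams.grab_frame("top")[:,:,::-1])
s=cv2.imread("pics/e_side.png")[80:220,290:390];t=cv2.imread("pics/e_top.png")[145:245,290:390]
cv2.imwrite("pics/end.png",np.hstack([cv2.resize(s,(400,560),interpolation=2),cv2.resize(t,(400,560),interpolation=2)]))
E
```

```text
1.18 -1.28 -0.88 [ 0.0334 -0.0071  0.0133]
0.06 -0.99 -0.95 [ 0.0335 -0.0071  0.0133]
-0.16 -1.15 -0.71 [ 0.0335 -0.0071  0.0131]
-0.77 -1.07 0.11 [ 0.0335 -0.0071  0.0129]
0.020089146922567705 [ 0.0335 -0.007   0.0129] 23.6917
25.9417
28.875
```

View pics/end.png

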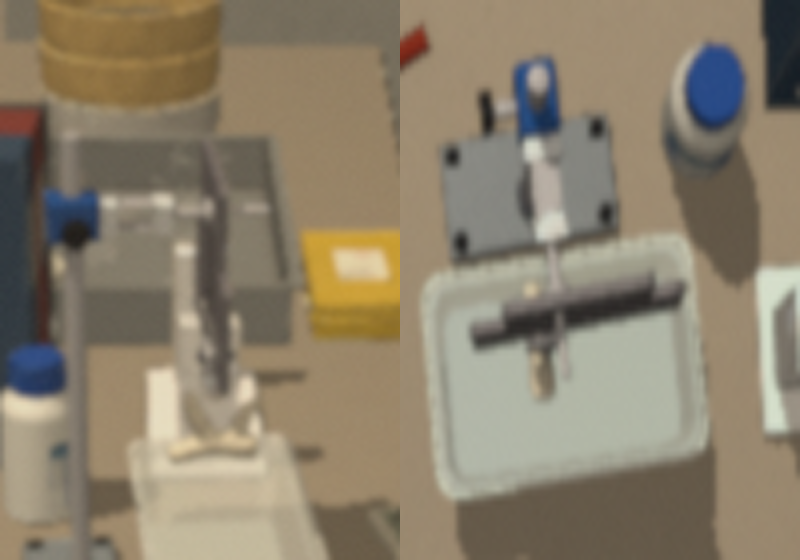

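The plate hangs on the pin, square to it: the plate line from (472,335) to (685,290) gives about 8.6°, and the stand is at 8.8°. It sits against the collar. The side view matches the picture from when I held it level, and the tub and bottle haven't moved. I'm handing it in.

```bash
python3 - <<'E'
from station import close_job
print(close_job())
E
```

```text
the job is handed in; nothing more can be done
None
```

The carrier is hanging on the weigh pin by its +13 mm hole, pushed against the collar and released, and the job was handed in at about 29 s; `close_job` returned no verdict, and I judged the level only by eye (the final side view matches the one held level).

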